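# Check a filter cartridge in through the swing gate

## Robot

A 7-joint arm with a two-finger parallel gripper is mounted at the origin on the work surface. World frame = base frame: x ahead of the robot, y to its left, z up, the work surface at z = 0. Lengths are in m, angles in rad, forces in N, time in s.
With the tool pointing down it reaches from about 0.4 to 0.85 m from the base axis. Payload 10.4 kg.
Tool frame: the origin (TCP) lies on the centre line of the jaws, within the pads' length; the fingertips stand r.finger_overhang ahead of it and the grasp point (between the pads) lies 5 mm behind it (r.finger_overhang is the distance from the TCP to the fingertips, in m); z points along the fingers, y is the line along which they close (so a half turn about z gives the same grasp; the last joint's range is limited). The gripper opens to 87 mm and grips with 3 to 60 N. Pads are 19 mm wide; open, the fingers measure 117 mm over their backs; the gripper's body (75 mm by 190 mm) begins 51 mm behind the grasp point.
Start: joints at [-1.233, 0.332, -0.065, 1.46, 0.022, 1.35, -0.088], TCP at [0.221, 0.585, 0.207] pointing down, gripper open.
Joint ranges: [-2.6, 2.6], [-0.5, 2.12], [-1.47, 1.34], [0.16, 2.42], [-1.27, 4.41], [0.06, 2.06], [-2.6, 2.6]. Speed limits (rad/s): [2.22, 2.22, 2.79, 2.79, 3.14, 3.14, 3.14].

## Interface

Orientations are given as a unit quaternion [x, y, z, w].
In Python, from bench import read_state, viewer, r gives the robot as it stands.
- The arm moves only by the tool carry_out, never from a script. Its argument "moves" is a list of rows, each a list of 6 numbers: the shift along the tool's x, y, z in units of 40 mm (1.0 is 40 mm), then the turn, a rotation vector about the tool's x, y, z in units of 8 degrees (1.0 is 8 degrees). A call has 1 to 20 rows; each row shifts and turns the commanded pose from where the row before left it, along the tool's axes as they then stand; what a row does not reach is not made up. A row lasts 1/8 s, in which the tool goes at most 62.5 mm and 10.7 degrees, less where a joint would pass 70% of its speed; a pose out of reach is approached as far as the arm can. A call is refused whole if a number of a shift passes 1 or a number of a turn 1, either way. A call with a gripper value outside its range is refused whole. "fingers" is the finger opening in mm, from 0 to 87, set as the call begins (left out, the last holds). The fingers move at their own pace and stop on an object; "force" is the grip in N (left out, the last holds). Time passes only in rows, so rows that do not move let the fingers close. It gives the time, the measured TCP pose, the force, the opening and the grip force at its end, in the units of the state.
- read_state(): the state, without advancing time (a new reading comes with each control period).
- viewer.camera(name): name is "side" or "top" or "wrist"; returns a dict with "pixels" (420x560x3 uint8, red, green, blue), "range_z" (420x560 float32, m along the optical axis (not along the pixel's ray), 0 where there is no reading), "fx", "fy", "cx", "cy" (pixels), "xyz" and "orientation" of the camera in the world. Camera axes: x right, y down, z forward; pixel columns grow to the right and rows downward; lengths in m; the calibration is good to about 2 mm. A picture is of the moment at which its call begins.
- r.close_job(): hands the job in; it is judged then, once.
The state is a dict: "time": time; "joint_positions": joint angles; "joint_vel": joint speeds; "joint_torque": joint torques, N m; "ee_pos": TCP position; "eef_rot": TCP orientation; "ft_force": force on the tool from outside, world axes, zero at the start; "torque": the same for the moment, N m; "width": finger opening in m; "grip_force": force on a finger pad.
Only numpy, scipy, OpenCV 4.12 (cv2) and the standard library are available. Lean on these libraries where they do the work, as an engineer would, in place of code of your own. Each camera call takes 0.05 s, during which the arm holds its last target. There are 200 camera calls.

## Task

Stand the blue-banded filter cartridge upright on the wide end of the check lane, then push it along the deck through the orange swing gate (do not lift it over) until it comes up snug against the rubber end stop; hold it there under light, steady pressure for about a second, with about 10 N, never above 16 N on the stop. Then take the gripper away so that the gate swings fully shut behind the cartridge, which stays upright against the stop. Leave the grey-banded cartridges and the mask cups where they are.

Things in the scene. Friction and masses are not known exactly. Their poses are not given: they have to be found in the camera images.
- cartridge: The filter cartridge to check in: an upright white plastic puck, 60 mm in diameter, 42 mm high, 0.1 to 0.2 kg, with a BLUE band round it and a blue ring on its top face. It stands loose on the bench among two equal ones with grey bands, in any order. Origin at the centre of its underside, z up.
- lane: The check lane, fixed to the bench: an aluminium deck 90 mm wide, its top 10 mm above the bench, with low grey side rails (tops 24 mm above the bench). Own +x is the push direction, z up; origin at bench level on the centre line, at the gate. Deck from x = -140 to +250 mm. From x = -25 to +180 the rails are parallel, 66 mm apart inside; the cartridge drags by 2 N at most.
- lane_mouth (a point): Point on the deck (10 mm above the bench) on the centre line at lane x = -80 mm, in the wide end: the rails flare from 66 mm apart at x = -25 to about 90 mm at x = -110, so a cartridge set down centred here stands free, clear of the gate, and is led in by the rails when pushed.
- gate (a joint): Angle of the orange swing gate in rad: 0 = shut across the lane, about 1.5 = open along the rail, 1.75 = limit. It opens only towards lane +x. A weak spring (1 to 3 N at the leaf) shuts it when nothing is in its way. The tip sweeps a 70 mm radius about the hinge, so it can close behind a cartridge only once that one's centre is beyond about lane x = 95 mm.
- gate_tip (a point): The free end of the gate leaf at mid-height (38 mm above the bench); at lane x = 0, y = -30 mm when shut. The leaf is 4 mm thick, 64 mm long and spans 26 to 50 mm above the bench; its upright hinge is at lane x = 0, y = +38 mm, on a 14 mm post (top 50 mm above the bench).
- backstop: Steel bracket of the end stop, fixed on the deck at lane x = 235 mm, 46 mm high; origin at its foot, axes as the lane's. A rigid screw-set black rubber head (50 mm wide, 30 high, middle 22 mm over the deck) reaches from it towards the gate. Its face stands 50 to 95 mm before the bracket's origin: NOT measured, differs every time; found by the rise of the pushing force.
- spare_a: A spare filter cartridge of the same shape and size (60 mm across, 42 mm high) but with GREY band and top ring; not the one to check in, leave it where it is. Origin at the centre of its underside.
- spare_b: A spare filter cartridge of the same shape and size (60 mm across, 42 mm high) but with GREY band and top ring; not the one to check in, leave it where it is. Origin at the centre of its underside.
- cup_a: A moulded mask cup standing on the bench, a pale cone 100 mm across at the foot, 75 mm high with a 44 mm white disc on top; not part of the job, leave it where it is. Origin at the centre of its underside.
- cup_b: A moulded mask cup standing on the bench, a pale cone 100 mm across at the foot, 75 mm high with a 44 mm white disc on top; not part of the job, leave it where it is. Origin at the centre of its underside.

How it is judged:
On the way, in this order (a step that is already met when the one before it is completed fails the run):
1. the cartridge stands upright on the deck before the shut gate (x of cartridge in the frame of lane between -0.135 and -0.03 m and z of cartridge in the frame of lane between 0.007 and 0.016 m and y of cartridge in the frame of lane between -0.03 and 0.03 m and angle between cartridge's own z axis and vertical below 0.15 rad and value of joint gate below 0.1 rad), for 0.1 s.
2. sliding on the deck, it is in the gateway with the gate swung open (x of cartridge in the frame of lane between 0 and 0.09 m and z of cartridge in the frame of lane below 0.016 m and y of cartridge in the frame of lane between -0.02 and 0.02 m and value of joint gate above 0.5 rad), for 0.05 s.
3. beyond the gate it is pressed against the end stop with at least 6 N for half a second (x of cartridge in the frame of lane above 0.1 m and z of cartridge in the frame of lane below 0.016 m and y of cartridge in the frame of lane between -0.02 and 0.02 m and contact force between cartridge and backstop above 6 N), for 0.5 s.
At the end, for the whole second after the job is handed in: The cartridge stands upright (within 6 degrees) and at rest on the deck beyond the gate, its front within 3 mm of the stop's rubber face and within 20 mm of the lane's centre line; the gate is shut (under 0.06 rad) (x of cartridge in the frame of lane above 0.1 m and z of cartridge in the frame of lane between 0.007 and 0.016 m and y of cartridge in the frame of lane between -0.02 and 0.02 m and angle between cartridge's own z axis and vertical below 0.1 rad and linear speed of cartridge below 0.01 m/s and value of joint gate below 0.06 rad and horizontal distance between cartridge and stop_head_c0 below 0.037 m); the robot touches nothing.
It fails at once if the cartridge is pressed on the end stop with more than 16 N (contact force between cartridge and backstop above 16 N).
It fails at once if the cartridge is lifted off the deck over or beyond the gate (x of cartridge in the frame of lane between -0.01 and 0.25 m and y of cartridge in the frame of lane between -0.06 and 0.06 m and z of cartridge in the frame of lane between 0.025 and 0.15 m).
It fails at once if a spare grey-banded cartridge is moved more than 15 mm or tipped over (distance of any of spare_a, spare_b from where it was at the start of the episode above 0.015 m or angle between any of spare_a, spare_b's own z axis and vertical above 0.2 rad).
It fails at once if a cup of a mask is moved more than 15 mm or tipped over (distance of any of cup_a, cup_b from where it was at the start of the episode above 0.015 m or angle between any of cup_a, cup_b's own z axis and vertical above 0.2 rad).
It also fails if it takes over 64 s, if anything falls off the work surface, if the arm or the gripper's body presses on something with over 40 N, if the wrist force passes 120 N, or if a joint passes its speed limit or range.

## Working session

There is one attempt and no reset: what is moved stays moved. The work goes in short steps, Python scripts to look and compute and a tool call to move; the robot and the scene stay as the last step left them, time stands still between calls to the robot, and variables do not carry over. Pictures are saved under pics/ and viewed, at most 10 in all, crops included, and the job is handed in when it is done.

Besides the shell and the picture viewer there is one more tool, called after ">>>" as name(argument=value, ...), one argument or row to a line, values as JSON. carry_out: Moves the arm, as the interface text tells. Its arguments: {"type":"object","properties":{"moves":{"type":"array","items":{"type":"array","items":{"type":"number"}}},"fingers":{"type":"number"},"force":{"type":"number"}},"required":["moves"]}

```bash
mkdir -p pics; ls; cat > h.py <<'E'
import numpy as np,cv2
from scipy.spatial.transform import Rotation as R
from bench import read_state,viewer,r
def cam(n,save=None):
    c=viewer.camera(n)
    if save: cv2.imwrite('pics/'+save,cv2.cvtColor(c['pixels'],cv2.COLOR_RGB2BGR))
    return c
def cloud(c):
    z=c['range_z'];v,u=np.mgrid[:420,:560]
    p=np.stack([(u-c['cx'])/c['fx']*z,(v-c['cy'])/c['fy']*z,z],-1)
    w=p@R.from_quat(c['orientation']).as_matrix().T+np.array(c['xyz']); w[z==0]=np.nan
    return w
def ray(c,u,v,h):
    d=R.from_quat(c['orientation']).as_matrix()@np.array([(u-c['cx'])/c['fx'],(v-c['cy'])/c['fy'],1])
    o=np.array(c['xyz']);return o+d*(h-o[2])/d[2]
E
python3 - <<'E'
from h import *
s=read_state();print(s['time'],s['ee_pos'],s['eef_rot'],r.finger_overhang,R.from_quat(s['eef_rot']).as_matrix().round(3))
c=cam('top','t1.png');print(c['xyz'],c['orientation'],c['fx']);d=cam('side','s1.png');print(d['xyz'])
for k in(c,d):
    h=cv2.cvtColor(k['pixels'],cv2.COLOR_RGB2HSV);w=cloud(k)
    for n,a,b in(('blue',(95,120,50),(130,255,255)),('orange',(5,150,100),(22,255,255))):
        m=cv2.inRange(h,a,b);N,L,S,C=cv2.connectedComponentsWithStats(m)
        for i in range(1,N):
            if S[i,4]>30: print(n,S[i],C[i].round(1),np.nanmedian(w[L==i],0).round(4),np.nanmax(w[L==i][:,2]))
E
```

```text
pics
0.0 [0.220484  0.5843733 0.2062388] [ 1.79405607e-01  9.83774931e-01 -7.07324052e-04 -1.10810955e-04] 0.014 [[-0.936  0.353 -0.   ]
 [ 0.353  0.936 -0.001]
 [-0.    -0.001 -1.   ]]
[ 4.29893784e-01 -4.30433183e-05  9.84201438e-01] [ 0.71626911 -0.69704294  0.01615455 -0.02878762] 404.09070524016414
[ 0.31104159 -0.79706352  0.65735615]
blue [22 15 20 17 75] [32.5 23.9] [0.8657 0.587  0.1184] 0.15439380067044484
blue [   0  109   86   77 2994] [ 50.2 149.1] [0.588  0.5367 0.088 ] 0.096811747199547
blue [448 169  21  21 166] [458.1 178.9] [ 0.5534 -0.3838  0.0445] 0.04909824020511688
orange [     0      0    560    420 185661] [287.2 226.1] [0.4083 0.0078 0.0021] 0.16310457605410134
orange [321 162   4  32  63] [322.6 178.3] [ 0.5467 -0.0697  0.0508] 0.0562663629209631
orange [225 175  30   5 100] [238.4 177. ] [0.5456 0.1286 0.0393] 0.04696747261817691
blue [ 94   0  53  19 838] [119.4   8.4] [-0.0554  1.7606  0.2269] 0.4160694982505583
blue [ 227   90   80   46 1241] [279.2 116.9] [0.5855 0.5281 0.0579] 0.09093355155587401
blue [127 110  56  19 264] [151.6 121. ] [0.1155 0.7186 0.0036] 0.030755073391154908
blue [352 323  26  23 211] [364.5 334.3] [ 0.5536 -0.3892  0.042 ] 0.04479099505315054
orange [     0     89    560    331 112069] [260.2 297.2] [ 0.3735 -0.2695 -0.0012] 0.051043601739515054
orange [291 180   7  11  41] [294.3 184.8] [0.5457 0.134  0.0358] 0.03830470953225651
```

View pics/t1.png

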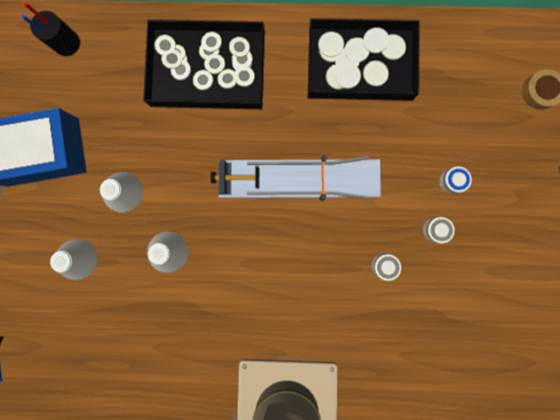

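View pics/s1.png

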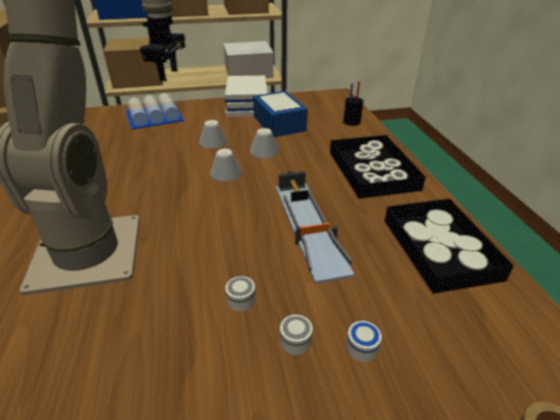

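The top view shows the blue-ringed cartridge at (458,179), with the spares at (440,230) and (387,267). The lane runs from its mouth at u≈380 to the gate at u≈322 and the stop at u≈220–258. The side view agrees with this order. Next I measure the lane pose.

```bash
python3 - <<'E'
from h import *
c=cam('top');im=c['pixels'];h=cv2.cvtColor(im,cv2.COLOR_RGB2HSV)
# deck
m=cv2.inRange(h,(95,15,120),(130,110,255));m[:140]=0;m[215:]=0;m[:,:205]=0;m[:,400:]=0
pts=np.argwhere(m>0)[:,::-1].astype(np.float32)
rc=cv2.minAreaRect(pts);print(rc,len(pts));bx=cv2.boxPoints(rc)
for b in bx: print(b,ray(c,*b,.01).round(4))
o=cv2.inRange(h,(5,200,100),(22,255,255));o[:150]=0;o[205:]=0;o[:,:310]=0;o[:,335:]=0
q=np.argwhere(o>0)[:,::-1];print('gate',ray(c,*q[q[:,1].argmin()],.05),ray(c,*q[q[:,1].argmax()],.05),ray(c,*q.mean(0),.05))
# midline at columns of the deck
for u in(225,240,270,290,350,365,376):
    k=np.where(m[:,u]>0)[0];print(u,k.min(),k.max(),ray(c,u,(k.min()+k.max())/2,.01).round(4))
b=cv2.inRange(h,(95,120,50),(130,255,255));b[:,:430]=0;b[:150]=0;b[210:]=0
k=cv2.minEnclosingCircle(np.argwhere(b>0)[:,::-1].astype(np.float32));print('blue',k,ray(c,*k[0],.042))
d=cam('side');b=cv2.inRange(cv2.cvtColor(d['pixels'],cv2.COLOR_RGB2HSV),(95,120,50),(130,255,255));b[:300]=0
n,L,S,C=cv2.connectedComponentsWithStats(b);i=1+S[1:,4].argmax();print(C[i],S[i])
e=cv2.fitEllipse(cv2.findContours((L==i).astype(np.uint8),0,1)[0][0]);print(e[0],ray(d,*e[0],.042))
cv2.imwrite('pics/l1.png',cv2.resize(cv2.cvtColor(im[145:210,205:395],cv2.COLOR_RGB2BGR),None,fx=4,fy=4,interpolation=cv2.INTER_CUBIC))
E
```

```text
((298.9955749511719, 177.9129180908203), (36.80955123901367, 160.2605438232422), 89.56594848632812) 4522
[218.72818 160.11569] [0.5892 0.1812 0.01  ]
[378.9841  158.90164] [ 0.6019 -0.208   0.01  ]
[379.26297 195.71014] [ 0.5124 -0.2099  0.01  ]
[219.00705 196.9242 ] [0.4993 0.177  0.01  ]
gate [ 0.58195923 -0.06986017  0.05      ] [ 0.51185243 -0.0690656   0.05      ] [ 0.53223621 -0.07043388  0.05      ]
225 194 196 [0.5043 0.1627 0.01  ]
240 160 196 [0.5467 0.1277 0.01  ]
270 161 196 [0.5473 0.0547 0.01  ]
290 161 196 [0.5486 0.0062 0.01  ]
350 162 193 [ 0.5547 -0.1388  0.01  ]
365 160 195 [ 0.5557 -0.175   0.01  ]
376 161 195 [ 0.5551 -0.2015  0.01  ]
blue ((458.3461608886719, 178.99038696289062), 10.535962104797363) [ 0.55360659 -0.38580075  0.042     ]
[364.58215962 334.30985915] [352 323  26  23 213]
(364.524169921875, 333.8537902832031) [ 0.55393356 -0.38669773  0.042     ]
```

View pics/l1.png

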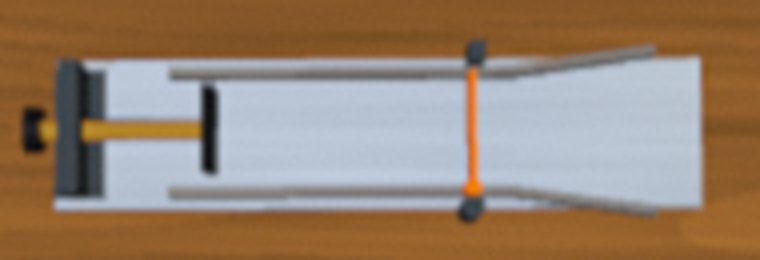

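The enlarged crop shows the shut gate at u≈322.7, its hinge at the bottom (world −x side) and the rubber face at u≈259. Tool y needs to be lined up with lane +x.

>>> carry_out(
  moves=[
    [0, 0, 0, 0, 0, -0.93],
    [0, 0, 0, 0, 0, -0.93],
    [0, 0, 0, 0, 0, -0.93],
    [-0.765, -1, 0, 0, 0, 0],
    [-0.765, -1, 0, 0, 0, 0],
    [-0.765, -1, 0, 0, 0, 0],
    [-0.765, -1, 0, 0, 0, 0],
    [-0.765, -1, 0, 0, 0, 0],
    [-0.765, -1, 0, 0, 0, 0],
    [-0.765, -1, 0, 0, 0, 0],
    [-0.765, -1, 0, 0, 0, 0],
    [-0.765, -1, 0, 0, 0, 0],
    [-0.765, -1, 0, 0, 0, 0],
    [0, -1, 0, 0, 0, 0],
    [0, -1, 0, 0, 0, 0],
    [0, -1, 0, 0, 0, 0],
    [0, -1, 0, 0, 0, 0],
    [0, -1, 0, 0, 0, 0],
    [0, -1, 0, 0, 0, 0],
    [0, -1, 0, 0, 0, 0],
  ],
  fingers=87,
)

```text
time: 2.7
ee_pos: [0.5459, -0.0874, 0.207]
eef_rot: [-0.014, 1.0, 0.0, -0.0]
ft_force: [0.0, 0.8, -0.0]
width: 0.0869
grip_force: 0.0
```

>>> carry_out(
  moves=[
    [0, -1, 0, 0, 0, 0],
    [0, -1, 0, 0, 0, 0],
    [0, -1, 0, 0, 0, 0],
    [0, -1, 0, 0, 0, 0],
    [0, 0, 0, 0, 0, 0],
    [0, 0, 0, 0, 0, 0],
  ],
)

```text
time: 3.45
ee_pos: [0.5507, -0.2453, 0.2067]
eef_rot: [-0.015, 1.0, 0.0, -0.0]
ft_force: [-0.5, 0.9, -0.7]
width: 0.0869
grip_force: 0.0
```

```bash
python3 - <<'E'
from h import *
s=read_state();T=R.from_quat(s['eef_rot']).as_matrix();p=np.array(s['ee_pos']);print(s['time'],p,T.round(3),np.round(s['joint_positions'],2),s['ft_force'])
print('to cart (units)',(T.T@(np.array([.5537,-.3863,.030])-p)/.04).round(3))
c=cam('wrist','w1.png');h=cv2.cvtColor(c['pixels'],cv2.COLOR_RGB2HSV);b=cv2.inRange(h,(95,120,50),(130,255,255))
n,L,S,C=cv2.connectedComponentsWithStats(b)
for i in range(1,n):
    if S[i,4]>200:
        e=cv2.minEnclosingCircle(np.argwhere(L==i)[:,::-1].astype(np.float32));print(S[i],e,ray(c,*e[0],.042))
E
```

```text
3.45 [ 0.55072975 -0.24526623  0.20672735] [[-1.    -0.029 -0.   ]
 [-0.029  1.     0.001]
 [ 0.     0.001 -1.   ]] [-0.07  0.3   0.51  1.55 -0.15  1.33  2.06] [-0.49309177  0.89512539 -0.69956228]
to cart (units) [ 0.027 -3.53   4.416]
[ 109  160   53   51 1180] ((135.35714721679688, 184.35714721679688), 27.520957946777344) [ 0.55179688 -0.38522859  0.042     ]
```

View pics/w1.png

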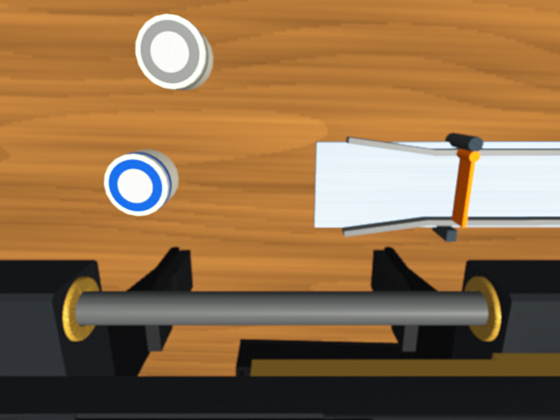

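The wrist view shows the blue cartridge at (135,184), one spare well clear at (172,52), and the lane mouth to the right. I'll go over the cartridge and down.

>>> carry_out(
  moves=[
    [0.02, -0.88, 0, 0, 0, 0],
    [0.02, -0.88, 0, 0, 0, 0],
    [0, -0.88, 0, 0, 0, 0],
    [0, -0.88, 0, 0, 0, 0],
    [0, 0, 0.6, 0, 0, 0],
    [0, 0, 0.9, 0, 0, 0],
    [0, 0, 0.9, 0, 0, 0],
    [0, 0, 0.8, 0, 0, 0],
    [0, 0, 0.6, 0, 0, 0],
    [0, 0, 0.4, 0, 0, 0],
    [0, 0, 0.2, 0, 0, 0],
    [0, 0, 0, 0, 0, 0],
    [0, 0, 0, 0, 0, 0],
  ],
)

```text
time: 5.12
ee_pos: [0.5536, -0.3872, 0.032]
eef_rot: [-0.014, 1.0, -0.0, 0.001]
ft_force: [0.2, 0.4, 0.2]
width: 0.0871
grip_force: 0.0
```

>>> carry_out(
  moves=[
    [0, 0, 0, 0, 0, 0],
    [0, 0, 0, 0, 0, 0],
    [0, 0, 0, 0, 0, 0],
    [0, 0, 0, 0, 0, 0],
    [0, 0, 0, 0, 0, 0],
    [0, 0, 0, 0, 0, 0],
  ],
  fingers=50,
  force=15,
)

```text
time: 5.88
ee_pos: [0.5531, -0.3868, 0.031]
eef_rot: [-0.014, 1.0, 0.0, -0.0]
ft_force: [0.7, -0.8, -0.5]
width: 0.0504
grip_force: 0.0
```

```bash
python3 - <<'E'
from h import *
s=read_state();print(s['time'],s['ee_pos'],R.from_quat(s['eef_rot']).as_matrix().round(3)[0],np.round(s['joint_positions'],2),s['ft_force'],s['width'],s['grip_force'])
c=cam('top');b=cv2.inRange(cv2.cvtColor(c['pixels'],cv2.COLOR_RGB2HSV),(5,200,100),(22,255,255));cam('side','s2.png')
E
```

```text
5.875 [ 0.55309283 -0.38681439  0.03096944] [-1.    -0.029 -0.   ] [ 0.19  0.62  0.5   1.52 -0.32  1.08  2.36] [ 0.70802861 -0.76467671 -0.53147049] 0.050388012332719306 0.0
```

View pics/s2.png

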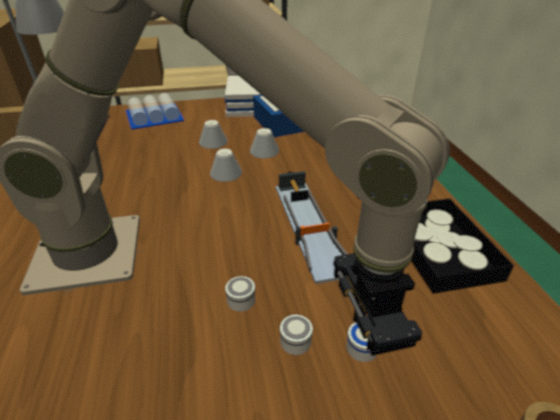

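In the side view the cartridge at (360,340) is half hidden behind the gripper's body at (400,335), so I can't tell how the fingers sit. I'll look closer.

```bash
python3 - <<'E'
from h import *
s=read_state();d=cam('side');w=cam('wrist');t=cam('top')
def pr(c,P):
    q=R.from_quat(c['orientation']).as_matrix().T@(np.array(P)-np.array(c['xyz']));return (c['fx']*q[0]/q[2]+c['cx'],c['fy']*q[1]/q[2]+c['cy'])
for n,c in(('side',d),('wrist',w)):
    print(n,'tcp',pr(c,s['ee_pos']),'cart',pr(c,[.5537,-.3863,.042]))
f=lambda i:cv2.cvtColor(i,cv2.COLOR_RGB2BGR)
a=cv2.resize(f(d['pixels'][240:380,300:440]),(420,420));b=cv2.resize(f(w['pixels'][:]),(378,284));k=cv2.resize(f(t['pixels'][140:280,370:510]),(284,284))
o=np.zeros((568,798,3),np.uint8);o[:420,:420]=a;o[:284,420:798]=b;o[284:568,420:704]=k;cv2.imwrite('pics/m1.png',o)
E
```

```text
side tcp (np.float64(363.3623382955403), np.float64(337.7148333581463)) cart (np.float64(364.32235195178885), np.float64(333.69528495170516))
wrist tcp (np.float64(282.3429109045065), np.float64(256.5677924728211)) cart (np.float64(283.4774463466958), np.float64(266.6137360039479))
```

View pics/m1.png

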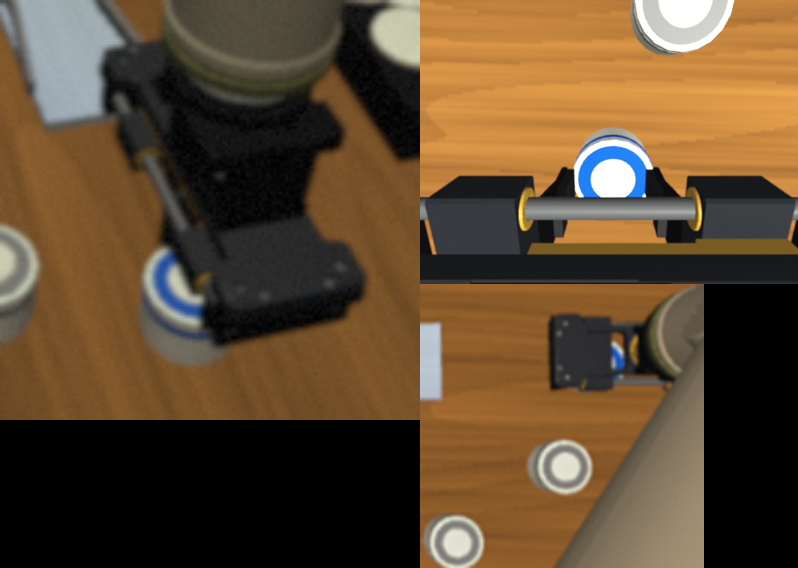

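The side crop and the wrist view show the cartridge still upright between the fingers, with its centre in the wrist inset at about (612,178). But the width reads 50 mm with no grip force, so I'll check with the depth image.

```bash
python3 - <<'E'
from h import *
s=read_state();w=cam('wrist');P=cloud(w);print(w['xyz'],R.from_quat(w['orientation']).as_matrix()[:,2].round(3),s['width'],s['grip_force'],s['ee_pos'])
T=R.from_quat(s['eef_rot']).as_matrix()
h=cv2.cvtColor(w['pixels'],cv2.COLOR_RGB2HSV)
Q=(P-np.array(s['ee_pos']))@T*1000
for v in(235,250,262,275,290,310,335,350):
    print(v,[(u,*Q[v,u].round(0).astype(int)) if np.isfinite(Q[v,u,0]) else (u,'-') for u in(195,205,215,225,240,285,325,335,345,355,365)])
b=cv2.inRange(h,(95,120,50),(130,255,255))>0;b[:150]=0
print('ring',np.nanmedian(P[b],0),b.sum(),np.where(b.any(1))[0][[0,-1]],np.where(b.any(0))[0][[0,-1]])
wm=(h[...,1]<40)&(h[...,2]>200);wm[:190]=0;wm[330:]=0;print('white cols',np.where(wm.sum(0)>5)[0][[0,-1]])
cv2.imwrite('pics/w2.png',cv2.resize(cv2.cvtColor(w['pixels'][170:370,150:420],cv2.COLOR_RGB2BGR),(756,560),interpolation=cv2.INTER_CUBIC))
E
```

```text
[ 0.47582576 -0.3894396   0.20909273] [ 0.278  0.007 -0.96 ] 0.05020081809129501 0.0 [ 0.55311714 -0.38683821  0.03098779]
235 [(195, np.int64(0), np.int64(-53), np.int64(32)), (205, np.int64(1), np.int64(-47), np.int64(31)), (215, np.int64(1), np.int64(-41), np.int64(31)), (225, np.int64(1), np.int64(-35), np.int64(31)), (240, np.int64(16), np.int64(-21), np.int64(-11)), (285, np.int64(16), np.int64(1), np.int64(-12)), (325, np.int64(17), np.int64(20), np.int64(-13)), (335, np.int64(16), np.int64(25), np.int64(-11)), (345, np.int64(1), np.int64(38), np.int64(31)), (355, np.int64(1), np.int64(44), np.int64(31)), (365, np.int64(1), np.int64(50), np.int64(30))]
250 [(195, np.int64(-9), np.int64(-53), np.int64(30)), (205, np.int64(-9), np.int64(-47), np.int64(30)), (215, np.int64(12), np.int64(-31), np.int64(-20)), (225, np.int64(11), np.int64(-27), np.int64(-17)), (240, np.int64(9), np.int64(-21), np.int64(-12)), (285, np.int64(9), np.int64(1), np.int64(-13)), (325, np.int64(9), np.int64(21), np.int64(-12)), (335, np.int64(11), np.int64(25), np.int64(-17)), (345, np.int64(11), np.int64
[... 2868 characters left out ...]
), (365, np.int64(-2), np.int64(29), np.int64(-65))]
350 [(195, np.int64(-4), np.int64(-30), np.int64(-71)), (205, np.int64(-9), np.int64(-28), np.int64(-64)), (215, np.int64(-80), np.int64(-45), np.int64(30)), (225, np.int64(-81), np.int64(-38), np.int64(31)), (240, np.int64(-80), np.int64(-28), np.int64(30)), (285, np.int64(-81), np.int64(2), np.int64(31)), (325, np.int64(-80), np.int64(28), np.int64(30)), (335, np.int64(-81), np.int64(35), np.int64(31)), (345, np.int64(-81), np.int64(42), np.int64(31)), (355, np.int64(-8), np.int64(26), np.int64(-65)), (365, np.int64(-7), np.int64(29), np.int64(-66))]
ring [ 0.54038372 -0.38660801  0.04307493] 3693 [200 291] [233 335]
white cols [229 342]
```

View pics/w2.png

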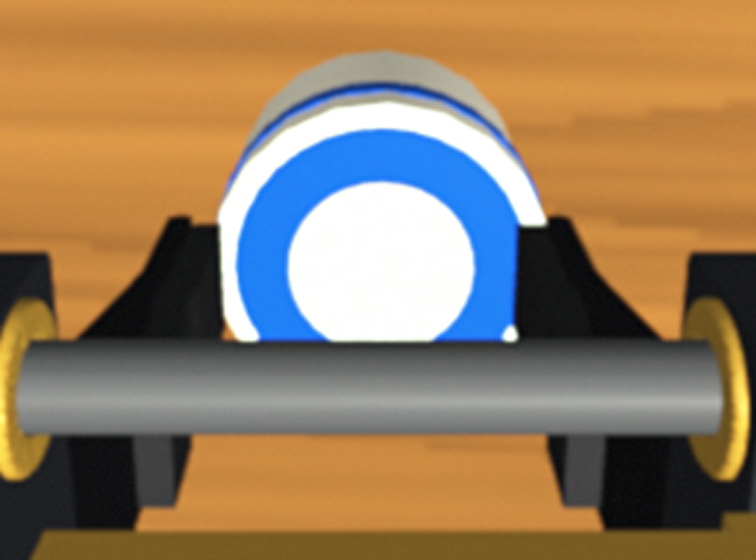

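The wrist crop shows the finger ends stopping just above the cartridge's top face: their front edges end at crop row ≈218, and depth puts that about 18 mm above the stated TCP. So the fingertips seem to be higher than stated, and they closed over the top. I'll open and measure the real tip position.

>>> carry_out(
  moves=[
    [0, 0, 0, 0, 0, 0],
    [0, 0, 0, 0, 0, 0],
    [0, 0, 0, 0, 0, 0],
    [0, 0, 0, 0, 0, 0],
    [0, 0, 0, 0, 0, 0],
  ],
  fingers=87,
)

```text
time: 6.8
ee_pos: [0.5531, -0.3868, 0.031]
eef_rot: [-0.014, 1.0, 0.0, 0.0]
ft_force: [-0.0, 0.1, 0.9]
width: 0.0853
grip_force: 0.0
```

```bash
cat >> h.py <<'E'
def tips():
    s=read_state();w=cam('wrist');P=cloud(w);T=R.from_quat(s['eef_rot']).as_matrix()
    Q=(P-np.array(s['ee_pos']))@T*1000;z0=s['ee_pos'][2]*1000
    dark=w['pixels'].max(-1)<70
    for sg in(-1,1):
        m=dark&(abs(Q[...,0])<16)&(sg*Q[...,1]>15)&(sg*Q[...,1]<65)&(Q[...,2]>-60)&(Q[...,2]<z0-3)
        if m.sum()<5: print(sg,'none');continue
        q=Q[m];k=np.argsort(-q[:,2])[:8];print('finger',sg,m.sum(),'tipz',q[k].round(0).tolist(),'y range',np.percentile(sg*q[:,1],[1,99]))
    print(s['time'],s['ee_pos'],s['width'],r.finger_overhang,s['ft_force'])
E
python3 -c "
from h import *;tips()
d=cam('side');t=cam('top')
for n,c in (('s',d),('t',t)):
    P=cloud(c);dk=c['pixels'].max(-1)<60;m=dk&(abs(P[...,0]-.553)<.02)&(abs(P[...,1]+.387)<.07)&(P[...,2]<.15);print(n,m.sum(),np.percentile(P[m][:,2],[0,1,5,50,95]) if m.sum() else '')
"
```

```text
finger -1 1699 tipz [[10.0, -46.0, -17.0], [-6.0, -43.0, -17.0], [1.0, -43.0, -17.0], [-4.0, -43.0, -17.0], [12.0, -52.0, -17.0], [-5.0, -43.0, -17.0], [10.0, -45.0, -17.0], [10.0, -47.0, -17.0]] y range [42.81656634 54.30000211]
finger 1 1706 tipz [[12.0, 50.0, -15.0], [11.0, 51.0, -16.0], [12.0, 49.0, -16.0], [10.0, 43.0, -16.0], [12.0, 49.0, -16.0], [10.0, 43.0, -16.0], [11.0, 47.0, -17.0], [11.0, 43.0, -17.0]] y range [41.95564348 53.36867816]
6.8 [ 0.55311446 -0.38684803  0.030986  ] 0.08529741468305618 0.014 [-0.0190046   0.13837158  0.85698201]
s 174 [0.04680983 0.04734511 0.04919417 0.07165105 0.14001361]
t 53 [0.0003951  0.07287058 0.14005583 0.14208945 0.14396699]
```

Both the wrist and side depth images put the real fingertips at z≈0.048, about 17 mm above the reported TCP. The stated overhang is therefore off by roughly 31 mm, and I'll use tip z = TCP z + 17 mm. I'm descending 34 mm.

>>> carry_out(
  moves=[
    [0, 0, 0.2, 0, 0, 0],
    [0, 0, 0.25, 0, 0, 0],
    [0, 0, 0.2, 0, 0, 0],
    [0, 0, 0.1, 0, 0, 0],
    [0, 0, 0.1, 0, 0, 0],
    [0, 0, 0, 0, 0, 0],
    [0, 0, 0, 0, 0, 0],
  ],
)

```text
time: 7.82
ee_pos: [0.5533, -0.387, -0.0027]
eef_rot: [-0.014, 1.0, -0.0, 0.0]
ft_force: [-0.3, 0.1, -0.3]
width: 0.0873
grip_force: 0.0
```

>>> carry_out(
  moves=[
    [0, 0, 0, 0, 0, 0],
    [0, 0, 0, 0, 0, 0],
    [0, 0, 0, 0, 0, 0],
    [0, 0, 0, 0, 0, 0],
    [0, 0, 0, 0, 0, 0],
  ],
  fingers=52,
  force=15,
)

```text
time: 8.45
ee_pos: [0.5532, -0.3867, -0.003]
eef_rot: [-0.014, 1.0, 0.0, 0.0]
ft_force: [-0.4, 0.8, -0.4]
width: 0.0593
grip_force: 15.0
```

>>> carry_out(
  moves=[
    [0, 0, -0.25, 0, 0, 0],
    [0, 0, -0.5, 0, 0, 0],
    [0, 0, -0.5, 0, 0, 0],
    [-0.03, 0.5, 0, 0, 0, 0],
    [-0.03, 0.9, 0, 0, 0, 0],
    [-0.03, 0.9, 0, 0, 0, 0],
    [-0.03, 0.9, 0, 0, 0, 0],
    [-0.03, 0.9, 0, 0, 0, 0],
    [-0.03, 0.9, 0, 0, 0, 0],
    [-0.03, 0.7, 0, 0, 0, 0],
    [0, 0.21, 0, 0, 0, 0],
    [0, 0, 0, 0, 0, 0],
    [0, 0, 0.3, 0, 0, 0],
    [0, 0, 0.3, 0, 0, 0],
    [0, 0, 0, 0, 0, 0],
    [0, 0, 0, 0, 0, 0],
  ],
)

```text
time: 10.45
ee_pos: [0.5546, -0.1507, 0.0229]
eef_rot: [-0.014, 1.0, -0.0, -0.0]
ft_force: [-0.3, -0.5, -1.2]
width: 0.0592
grip_force: 15.0
```

```bash
python3 - <<'E'
from h import *
s=read_state();print(s['time'],s['ee_pos'],s['width'],s['grip_force'],s['ft_force'],np.round(s['joint_positions'],2))
w=cam('wrist','w3.png');h=cv2.cvtColor(w['pixels'],cv2.COLOR_RGB2HSV)
m=cv2.inRange(h,(5,200,100),(22,255,255))
P=cloud(w);T=R.from_quat(s['eef_rot']).as_matrix()
Q=(P-np.array(s['ee_pos']))@T*1000
b=cv2.inRange(h,(95,140,50),(130,255,255))>0
print('ring tool',np.nanmedian(Q[b],0),np.nanmedian(P[b],0))
E
```

```text
10.45 [ 0.55463992 -0.15072586  0.02288533] 0.059174378327769776 14.999826237211096 [-0.32486751 -0.48052989 -1.1833729 ] [-0.2   0.42  0.47  1.81 -0.23  0.96  1.96]
ring tool [ 12.75744726  -0.62869236 -46.08004534] [ 0.54199075 -0.15152357  0.0689644 ]
```

View pics/w3.png

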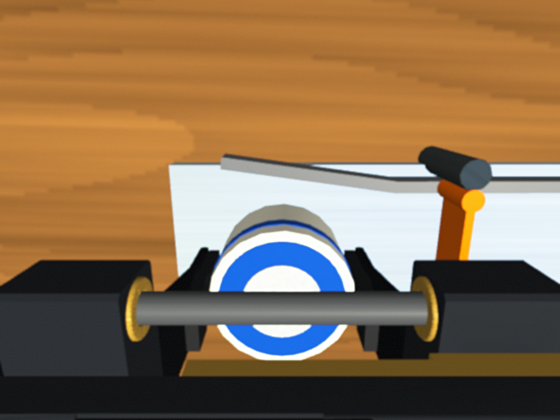

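The wrist view shows the cartridge gripped at (282,290) over the mouth, short of the gate at (455,220). I'm setting it down.

>>> carry_out(
  moves=[
    [0, 0, 0.2, 0, 0, 0],
    [0, 0, 0.12, 0, 0, 0],
    [0, 0, 0.06, 0, 0, 0],
    [0, 0, 0.01, 0, 0, 0],
    [0, 0, 0, 0, 0, 0],
    [0, 0, 0, 0, 0, 0],
  ],
)

```text
time: 11.25
ee_pos: [0.5548, -0.1503, 0.0076]
eef_rot: [-0.014, 1.0, 0.0, 0.0]
ft_force: [0.2, -0.1, -1.8]
width: 0.0593
grip_force: 15.0
```

```bash
python3 -c "
from h import *
s=read_state();print(s['ee_pos'],s['ft_force'])"
```

```text
[ 0.55483686 -0.15031238  0.00759605] [ 0.19855643 -0.10752763 -1.78471681]
```

>>> carry_out(
  moves=[
    [0, 0, 0, 0, 0, 0],
    [0, 0, 0, 0, 0, 0],
    [0, 0, 0, 0, 0, 0],
    [0, 0, 0, 0, 0, 0],
    [0, 0, 0, 0, 0, 0],
    [0, 0, -0.3, 0, 0, 0],
    [0, 0, -0.5, 0, 0, 0],
    [0, 0, -0.5, 0, 0, 0],
    [0, 0, 0, 0, 0, 0],
    [0, -0.5, 0, 0, 0, 0],
    [0, -0.6, 0, 0, 0, 0],
    [0, -0.4, 0, 0, 0, 0],
  ],
  fingers=87,
)

```text
time: 12.75
ee_pos: [0.556, -0.2114, 0.059]
eef_rot: [-0.014, 1.0, -0.0, -0.0]
ft_force: [0.3, 0.1, 0.5]
width: 0.087
grip_force: 0.0
```

>>> carry_out(
  moves=[
    [0, 0, 0, 0, 0, 0],
    [0, 0, 0, 0, 0, 0],
    [0, 0, 0, 0, 0, 0],
    [0, 0, 0, 0, 0, 0],
    [0, 0, 0, 0, 0, 0],
    [0, 0, 0, 0, 0, 0],
    [0, 0, 0, 0, 0, 0],
    [0, 0, 0, 0, 0, 0],
  ],
  fingers=0,
)

```text
time: 13.75
ee_pos: [0.5564, -0.2103, 0.0594]
eef_rot: [-0.014, 1.0, 0.0, 0.0]
ft_force: [0.4, 0.4, 0.4]
width: 0.0153
grip_force: 0.0
```

```bash
python3 - <<'E'
from h import *
s=read_state();print(s['time'],s['ee_pos'],s['width'],s['ft_force'])
O=np.array([.5527,-.070]);ux=np.array([-.028,.9996]);uy=np.array([-.9996,-.028])
def lane(p): return np.round([(p[:2]-O)@ux,(p[:2]-O)@uy],4)
print('tcp lane',lane(s['ee_pos']))
for n in('wrist','top','side'):
    w=cam(n,'p_%s.png'%n);h=cv2.cvtColor(w['pixels'],cv2.COLOR_RGB2HSV);b=cv2.inRange(h,(95,150,50),(130,255,255))
    P=cloud(w);P=np.nan_to_num(P);b[~((abs(P[...,0]-.555)<.06)&(abs(P[...,1]+.14)<.09)&(P[...,2]<.08))]=0
    k,L,S,C=cv2.connectedComponentsWithStats(b)
    if k<2: print(n,'none');continue
    i=1+S[1:,4].argmax();e=cv2.minEnclosingCircle(np.argwhere(L==i)[:,::-1].astype(np.float32));p=ray(w,*e[0],.052);print(n,S[i],p.round(4),lane(p),np.median(P[L==i],0).round(4))
E
```

```text
13.75 [ 0.55643095 -0.21029064  0.05941514] 0.015282395450720734 [0.37940708 0.43273363 0.37260765]
tcp lane [-0.1403  0.0002]
wrist [ 346  206   94   54 2232] [ 0.5527 -0.1508  0.052 ] [-0.0808  0.0022] [ 0.5408 -0.1522  0.0531]
top [348 169   4  14  34] [ 0.5541 -0.1339  0.052 ] [-0.0639  0.0004] [ 0.5539 -0.1304  0.0541]
side [318 240  13  12  26] [ 0.5477 -0.1545  0.052 ] [-0.0843  0.0074] [ 0.5395 -0.1546  0.0514]
```

View pics/p_wrist.png

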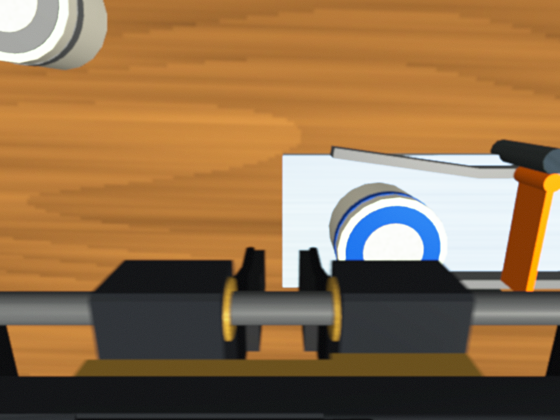

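The cartridge stands upright at about (395,245) before the shut gate, and the fingers are closing behind it. I'll lower the fingers and push.

>>> carry_out(
  moves=[
    [0, 0, 0.3, 0, 0, 0],
    [0, 0, 0.5, 0, 0, 0],
    [0, 0, 0.4, 0, 0, 0],
    [0, 0, 0.25, 0, 0, 0],
    [0, 0, 0, 0, 0, 0],
    [0, 0, 0, 0, 0, 0],
  ],
)

```text
time: 14.65
ee_pos: [0.5568, -0.2105, 0.0018]
eef_rot: [-0.014, 1.0, -0.0, 0.0]
ft_force: [-0.6, -0.2, 0.6]
width: 0.0007
grip_force: 0.0
```

>>> carry_out(
  moves=[
    [0, 0.15, 0, 0, 0, 0],
    [0, 0.15, 0, 0, 0, 0],
    [0, 0.2, 0, 0, 0, 0],
    [0, 0.25, 0, 0, 0, 0],
    [0, 0.25, 0, 0, 0, 0],
    [0, 0.25, 0, 0, 0, 0],
    [0, 0.25, 0, 0, 0, 0],
    [0, 0.25, 0, 0, 0, 0],
    [0, 0, 0, 0, 0, 0],
  ],
)

```text
time: 15.78
ee_pos: [0.5545, -0.1392, 0.0014]
eef_rot: [-0.015, 1.0, 0.0, -0.0]
ft_force: [-0.3, -0.4, 0.1]
width: 0.0006
grip_force: 0.1
```

```bash
cat >> h.py <<'E'
O=np.array([.5527,-.070]);ux=np.array([-.028,.9996]);uy=np.array([-.9996,-.028])
def lane(p): return np.round([(p[:2]-O)@ux,(p[:2]-O)@uy],4)
def look():
    s=read_state();print(s['time'],s['ee_pos'],'tcp lane',lane(s['ee_pos']),s['width'],s['ft_force'])
    for n in('wrist','top','side'):
        w=cam(n,'q_%s_%.1f.png'%(n,s['time']));h=cv2.cvtColor(w['pixels'],cv2.COLOR_RGB2HSV);P=np.nan_to_num(cloud(w))
        g=(abs(P[...,0]-.553)<.06)&(P[...,1]>-.22)&(P[...,1]<.15)&(P[...,2]<.08)&(P[...,2]>.02)
        for q,a,b in(('blue',(95,150,50),(130,255,255)),('orange',(3,215,100),(22,255,255))):
            m=(cv2.inRange(h,a,b)>0)&g
            if m.sum()>5: print(n,q,m.sum(),'lane lo/med/hi',[lane(P[m][np.argsort(P[m][:,1])[int(f*(m.sum()-1))]]).tolist() for f in(.02,.5,.98)],np.median(P[m][:,2]).round(4))
E
python3 -c "from h import *;look()"
```

```text
15.775 [ 0.5545213  -0.13918519  0.00141117] tcp lane [-0.0692  0.0001] 0.0005994127856402187 [-0.29999986 -0.40768583  0.13795756]
wrist blue 2098 lane lo/med/hi [[-0.0511, 0.02], [-0.0202, 0.0231], [-0.0055, -0.0102]] 0.0528
wrist orange 3398 lane lo/med/hi [[-0.005, 0.0402], [0.0, 0.018], [0.008, -0.0269]] 0.0488
top blue 45 lane lo/med/hi [[-0.0417, -0.0143], [-0.0278, -0.0211], [-0.0141, -0.0145]] 0.0543
top orange 11 lane lo/med/hi [[-0.0023, 0.0388], [0.0019, 0.0314], [0.0023, 0.0364]] 0.0521
side orange 23 lane lo/med/hi [[-0.0073, 0.0381], [-0.0037, 0.032], [-0.0002, 0.0307]] 0.0396
```

>>> carry_out(
  moves=[
    [0, 0.15, 0, 0, 0, 0],
    [0, 0.25, 0, 0, 0, 0],
    [0, 0.25, 0, 0, 0, 0],
    [0, 0.25, 0, 0, 0, 0],
    [0, 0.25, 0, 0, 0, 0],
    [0, 0, 0, 0, 0, 0],
  ],
)

```text
time: 16.68
ee_pos: [0.5531, -0.0927, 0.0014]
eef_rot: [-0.015, 1.0, 0.0, -0.0]
ft_force: [0.8, -0.9, 0.8]
width: 0.0005
grip_force: 0.0
```

```bash
python3 -c "from h import *;look()"
```

```text
16.675 [ 0.5531043  -0.09267873  0.00137446] tcp lane [-0.0227  0.0002] 0.0004978393108312774 [ 0.83380634 -0.92939899  0.82864203]
wrist blue 1527 lane lo/med/hi [[-0.0037, 0.0189], [0.0299, 0.0172], [0.0419, -0.0095]] 0.0529
wrist orange 3195 lane lo/med/hi [[-0.0025, 0.0413], [0.0278, 0.0315], [0.0622, 0.0184]] 0.05
top blue 33 lane lo/med/hi [[0.0159, -0.0238], [0.032, -0.0173], [0.0368, -0.0146]] 0.0541
```

Gate is open (tip at lane x≈0.06) and the cartridge is at x≈0.022. Continuing.

>>> carry_out(
  moves=[
    [0, 0.15, 0, 0, 0, 0],
    [0, 0.25, 0, 0, 0, 0],
    [0, 0.25, 0, 0, 0, 0],
    [0, 0.25, 0, 0, 0, 0],
    [0, 0.25, 0, 0, 0, 0],
    [0, 0.25, 0, 0, 0, 0],
    [0, 0.2, 0, 0, 0, 0],
    [0, 0.1, 0, 0, 0, 0],
    [0, 0, 0, 0, 0, 0],
  ],
)

```text
time: 17.95
ee_pos: [0.5511, -0.0255, 0.0013]
eef_rot: [-0.015, 1.0, 0.0, -0.0]
ft_force: [0.6, 0.3, 0.1]
width: 0.0003
grip_force: 0.0
```

```bash
python3 -c "from h import *;look()"
```

```text
17.95 [ 0.55112698 -0.02552711  0.00132257] tcp lane [0.0445 0.0003] 0.0003116724643990976 [0.62912608 0.29037224 0.14528112]
wrist blue 1542 lane lo/med/hi [[0.0698, 0.0237], [0.0979, 0.0147], [0.1094, -0.0063]] 0.0531
wrist orange 4823 lane lo/med/hi [[-0.0004, 0.0425], [0.0308, 0.0341], [0.066, 0.0224]] 0.0479
```

>>> carry_out(
  moves=[
    [0, 0.05, 0, 0, 0, 0],
    [0, 0.05, 0, 0, 0, 0],
    [0, 0.05, 0, 0, 0, 0],
    [0, 0.05, 0, 0, 0, 0],
    [0, 0.05, 0, 0, 0, 0],
    [0, 0.05, 0, 0, 0, 0],
    [0, 0.05, 0, 0, 0, 0],
    [0, 0.025, 0, 0, 0, 0],
    [0, 0.025, 0, 0, 0, 0],
  ],
)

```text
time: 19.23
ee_pos: [0.5507, -0.0103, 0.0014]
eef_rot: [-0.014, 1.0, 0.0, 0.0]
ft_force: [2.2, -0.8, -0.2]
width: 0.0004
grip_force: 0.8
```

>>> carry_out(
  moves=[
    [0, 0.025, 0, 0, 0, 0],
    [0, 0.025, 0, 0, 0, 0],
    [0, 0.025, 0, 0, 0, 0],
    [0, 0, 0, 0, 0, 0],
  ],
)

```text
time: 19.73
ee_pos: [0.5506, -0.0072, 0.0014]
eef_rot: [-0.014, 1.0, 0.0, 0.0]
ft_force: [2.1, -1.3, -0.3]
width: 0.0001
grip_force: 0.8
```

>>> carry_out(
  moves=[
    [0, 0.02, 0, 0, 0, 0],
    [0, 0.02, 0, 0, 0, 0],
    [0, 0, 0, 0, 0, 0],
  ],
)

```text
time: 20.1
ee_pos: [0.5505, -0.0057, 0.0014]
eef_rot: [-0.014, 1.0, 0.0, 0.0]
ft_force: [1.6, -1.5, -0.3]
width: 0.0007
grip_force: 0.7
```

>>> carry_out(
  moves=[
    [0, 0.02, 0, 0, 0, 0],
    [0, 0.02, 0, 0, 0, 0],
    [0, 0, 0, 0, 0, 0],
  ],
)

```text
time: 20.48
ee_pos: [0.5505, -0.0041, 0.0014]
eef_rot: [-0.014, 1.0, 0.0, 0.0]
ft_force: [1.6, -1.7, 0.4]
width: 0.0006
grip_force: 0.9
```

>>> carry_out(
  moves=[
    [0, 0.02, 0, 0, 0, 0],
    [0, 0.02, 0, 0, 0, 0],
    [0, 0, 0, 0, 0, 0],
  ],
)

```text
time: 20.85
ee_pos: [0.5504, -0.0024, 0.0014]
eef_rot: [-0.014, 1.0, 0.0, -0.0]
ft_force: [1.0, -1.0, 0.3]
width: 0.0005
grip_force: 0.9
```

>>> carry_out(
  moves=[
    [0, 0.02, 0, 0, 0, 0],
    [0, 0, 0, 0, 0, 0],
  ],
)

```text
time: 21.1
ee_pos: [0.5504, -0.0017, 0.0014]
eef_rot: [-0.014, 1.0, 0.0, 0.0]
ft_force: [1.4, -1.0, -0.1]
width: 0.0004
grip_force: 0.8
```

>>> carry_out(
  moves=[
    [0, 0.02, 0, 0, 0, 0],
    [0, 0, 0, 0, 0, 0],
  ],
)

```text
time: 21.35
ee_pos: [0.5504, -0.0008, 0.0014]
eef_rot: [-0.014, 1.0, 0.0, 0.0]
ft_force: [0.9, -1.5, -0.1]
width: 0.0001
grip_force: 0.8
```

>>> carry_out(
  moves=[
    [0, 0.015, 0, 0, 0, 0],
    [0, 0.015, 0, 0, 0, 0],
    [0, 0, 0, 0, 0, 0],
  ],
)

```text
time: 21.72
ee_pos: [0.5504, 0.0005, 0.0014]
eef_rot: [-0.014, 1.0, 0.0, 0.0]
ft_force: [1.8, -0.9, 0.0]
width: 0.0006
grip_force: 0.8
```

>>> carry_out(
  moves=[
    [0, 0.015, 0, 0, 0, 0],
    [0, 0.015, 0, 0, 0, 0],
    [0, 0, 0, 0, 0, 0],
  ],
)

```text
time: 22.1
ee_pos: [0.5503, 0.0016, 0.0014]
eef_rot: [-0.014, 1.0, 0.0, -0.0]
ft_force: [0.4, -1.0, -0.1]
width: 0.0002
grip_force: 0.8
```

>>> carry_out(
  moves=[
    [0, 0.015, 0, 0, 0, 0],
    [0, 0.015, 0, 0, 0, 0],
    [0, 0, 0, 0, 0, 0],
  ],
)

```text
time: 22.48
ee_pos: [0.5503, 0.0028, 0.0014]
eef_rot: [-0.014, 1.0, 0.0, -0.0]
ft_force: [0.8, -1.0, -0.1]
width: 0.0008
grip_force: 0.8
```

>>> carry_out(
  moves=[
    [0, 0.015, 0, 0, 0, 0],
    [0, 0.015, 0, 0, 0, 0],
    [0, 0, 0, 0, 0, 0],
  ],
)

```text
time: 22.85
ee_pos: [0.5503, 0.0039, 0.0014]
eef_rot: [-0.014, 1.0, 0.0, 0.0]
ft_force: [1.2, -0.9, 0.2]
width: 0.0006
grip_force: 0.8
```

>>> carry_out(
  moves=[
    [0, 0.015, 0, 0, 0, 0],
    [0, 0.015, 0, 0, 0, 0],
    [0, 0, 0, 0, 0, 0],
  ],
)

```text
time: 23.22
ee_pos: [0.5503, 0.0051, 0.0014]
eef_rot: [-0.014, 1.0, 0.0, 0.0]
ft_force: [1.8, -1.0, -0.2]
width: 0.0005
grip_force: 0.8
```

>>> carry_out(
  moves=[
    [0, 0.015, 0, 0, 0, 0],
    [0, 0.015, 0, 0, 0, 0],
    [0, 0, 0, 0, 0, 0],
  ],
)

```text
time: 23.6
ee_pos: [0.55, 0.0065, 0.0013]
eef_rot: [-0.014, 1.0, 0.0, -0.0]
ft_force: [0.7, -1.2, -0.1]
width: 0.0008
grip_force: 0.1
```

>>> carry_out(
  moves=[
    [0, 0.015, 0, 0, 0, 0],
    [0, 0.015, 0, 0, 0, 0],
    [0, 0, 0, 0, 0, 0],
  ],
)

```text
time: 23.98
ee_pos: [0.5501, 0.0076, 0.0014]
eef_rot: [-0.014, 1.0, 0.0, -0.0]
ft_force: [-1.2, -0.0, 0.5]
width: 0.0003
grip_force: 0.2
```

```bash
python3 - <<'E'
from h import *
look()
w=cam('side');P=np.nan_to_num(cloud(w));i=w['pixels']
m=(i.max(-1)<45)&(abs(P[...,0]-.549)<.03)&(P[...,1]>.04)&(P[...,1]<.12)&(P[...,2]>.01)&(P[...,2]<.055)
print(m.sum(),[lane(P[m][np.argsort(P[m][:,1])[int(f*(m.sum()-1))]]).tolist() for f in(.02,.1,.5,.98)] if m.sum() else '')
w=cam('top');P=np.nan_to_num(cloud(w));i=w['pixels']
print(i[176,250:275].max(-1),P[176,250:275,2].round(3),[lane(ray(w,u,176,.047)).tolist() for u in (256,258,260)])
E
```

```text
23.975 [0.5501146  0.00758916 0.00140444] tcp lane [0.0776 0.0004] 0.0002933860958972321 [-1.18997969 -0.00321767  0.51726832]
wrist blue 1698 lane lo/med/hi [[0.0965, 0.0195], [0.1283, 0.0199], [0.1419, -0.0094]] 0.0528
wrist orange 4847 lane lo/med/hi [[-0.0023, 0.0418], [0.0013, -0.0037], [0.0049, 0.0396]] 0.0448
top orange 10 lane lo/med/hi [[-0.0025, 0.0386], [0.0001, 0.0412], [0.0023, 0.0388]] 0.0522
side orange 127 lane lo/med/hi [[-0.0057, 0.0349], [-0.0019, 0.0131], [0.0001, -0.0107]] 0.0391
2 [[0.1515, 0.021], [0.1515, 0.021], [0.1515, 0.021], [0.1515, 0.021]]
[158 187 188 173 152 141 145 147 151 150 151 153 154 154 155 155 155 157
 156 157 157 157 157 158 157] [0.44  0.441 0.442 0.442 0.446 0.448 0.452 0.455 0.457 0.459 0.461 0.463
 0.465 0.467 0.467 0.469 0.47  0.47  0.472 0.472 0.471 0.474 0.475 0.474
 0.475] [[0.1556, 0.0004], [0.1509, 0.0004], [0.1462, 0.0004]]
```

The gate has already swung shut behind the fingers. The cartridge front is at about 0.152 and the stop face somewhere around 0.15, so I'm using fine steps now.

>>> carry_out(
  moves=[
    [0, 0.0125, 0, 0, 0, 0],
    [0, 0.0125, 0, 0, 0, 0],
    [0, 0, 0, 0, 0, 0],
  ],
)

```text
time: 24.6
ee_pos: [0.5501, 0.0085, 0.0014]
eef_rot: [-0.014, 1.0, 0.0, 0.0]
ft_force: [0.2, -0.8, 0.6]
width: 0.0008
grip_force: 0.2
```

>>> carry_out(
  moves=[
    [0, 0.0125, 0, 0, 0, 0],
    [0, 0.0125, 0, 0, 0, 0],
    [0, 0, 0, 0, 0, 0],
  ],
)

```text
time: 24.98
ee_pos: [0.5501, 0.0096, 0.0014]
eef_rot: [-0.014, 1.0, 0.0, 0.0]
ft_force: [-0.0, -0.1, -0.4]
width: 0.0004
grip_force: 0.2
```

>>> carry_out(
  moves=[
    [0, 0.0125, 0, 0, 0, 0],
    [0, 0.0125, 0, 0, 0, 0],
    [0, 0, 0, 0, 0, 0],
  ],
)

```text
time: 25.35
ee_pos: [0.5501, 0.0099, 0.0015]
eef_rot: [-0.014, 1.0, -0.0, 0.0]
ft_force: [-0.2, -3.7, -0.2]
width: 0.0004
grip_force: 1.8
```

Contact. Stiffness is about 4–5 N/mm, so the steps get smaller.

>>> carry_out(
  moves=[
    [0, 0.0125, 0, 0, 0, 0],
    [0, 0, 0, 0, 0, 0],
  ],
)

```text
time: 25.6
ee_pos: [0.5501, 0.01, 0.0015]
eef_rot: [-0.014, 1.0, -0.0, 0.0]
ft_force: [0.8, -5.6, -0.1]
width: 0.0005
grip_force: 2.8
```

>>> carry_out(
  moves=[
    [0, 0.0125, 0, 0, 0, 0],
    [0, 0.0125, 0, 0, 0, 0],
    [0, 0, 0, 0, 0, 0],
  ],
)

```text
time: 25.98
ee_pos: [0.5501, 0.01, 0.0015]
eef_rot: [-0.014, 1.0, -0.001, 0.0]
ft_force: [0.2, -8.5, 0.4]
width: 0.0004
grip_force: 4.2
```

>>> carry_out(
  moves=[
    [0, 0.011, 0, 0, 0, 0],
    [0, 0, 0, 0, 0, 0],
    [0, 0, 0, 0, 0, 0],
    [0, 0, 0, 0, 0, 0],
  ],
)

```text
time: 26.48
ee_pos: [0.5501, 0.01, 0.0015]
eef_rot: [-0.013, 1.0, -0.001, 0.0]
ft_force: [0.4, -9.5, 0.2]
width: 0.0003
grip_force: 4.8
```

>>> carry_out(
  moves=[
    [0, 0, 0, 0, 0, 0],
    [0, 0, 0, 0, 0, 0],
    [0, 0, 0, 0, 0, 0],
    [0, 0, 0, 0, 0, 0],
    [0, 0, 0, 0, 0, 0],
    [0, 0, 0, 0, 0, 0],
  ],
)

```text
time: 27.22
ee_pos: [0.5501, 0.0101, 0.0015]
eef_rot: [-0.013, 1.0, -0.001, 0.0]
ft_force: [1.4, -8.7, 1.0]
width: 0.0005
grip_force: 4.8
```

>>> carry_out(
  moves=[
    [0, -0.03, 0, 0, 0, 0],
    [0, -0.05, 0, 0, 0, 0],
    [0, -0.1, 0, 0, 0, 0],
    [0, -0.2, 0, 0, 0, 0],
    [0, 0, 0, 0, 0, 0],
    [0, 0, -0.4, 0, 0, 0],
    [0, 0, -0.7, 0, 0, 0],
    [0, 0, -0.8, 0, 0, 0],
    [0, 0, -0.8, 0, 0, 0],
    [-0.5, -0.8, -0.8, 0, 0, 0],
    [0, -1, -0.5, 0, 0, 0],
    [0, -1, 0, 0, 0, 0],
    [0, -1, 0, 0, 0, 0],
    [0, -1, 0, 0, 0, 0],
    [0, -1, 0, 0, 0, 0],
    [0, 0, 0, 0, 0, 0],
    [0, 0, 0, 0, 0, 0],
    [0, 0, 0, 0, 0, 0],
  ],
)

```text
time: 29.48
ee_pos: [0.5776, -0.2325, 0.1617]
eef_rot: [-0.015, 1.0, 0.0, 0.0]
ft_force: [0.7, -0.2, -0.0]
width: 0.0007
grip_force: 0.0
```

```bash
python3 - <<'E'
from h import *
look()
w=cam('top');cv2.imwrite('pics/fin.png',cv2.resize(cv2.cvtColor(w['pixels'][140:215,200:400],cv2.COLOR_RGB2BGR),(800,300),interpolation=cv2.INTER_CUBIC))
E
```

```text
29.475 [ 0.57760138 -0.23245148  0.16171725] tcp lane [-0.1631 -0.0203] 0.0006630022854543267 [ 0.72797071 -0.16597035 -0.0492187 ]
wrist orange 1343 lane lo/med/hi [[-0.0053, 0.0397], [-0.0025, -0.0017], [-0.0006, -0.0243]] 0.0417
top blue 140 lane lo/med/hi [[0.0993, 0.0017], [0.1202, -0.0219], [0.1432, -0.0054]] 0.0548
top orange 10 lane lo/med/hi [[-0.0024, 0.0363], [-0.0, 0.0341], [0.0025, 0.0366]] 0.0528
side blue 9 lane lo/med/hi [[0.1007, -0.0142], [0.1146, -0.024], [0.125, 0.0172]] 0.0516
side orange 128 lane lo/med/hi [[-0.0061, 0.0373], [-0.002, 0.0238], [0.0002, 0.0103]] 0.0393
```

View pics/fin.png

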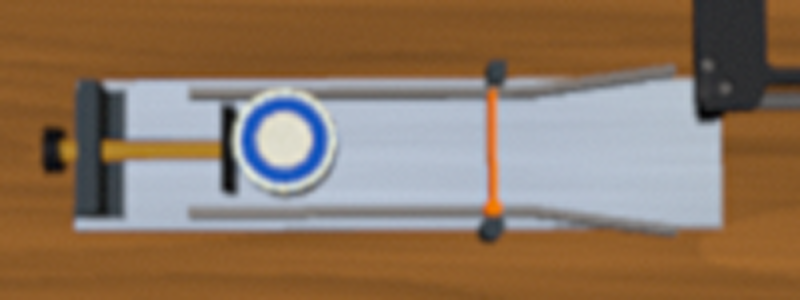

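The picture shows the cartridge at (284,140) against the rubber face at x≈235. The gate at x≈492 is shut across the lane and the gripper is clear. Handing in.

```bash
python3 -c "from bench import r;print(r.close_job())"
```

```text
the job is handed in; nothing more can be done
None
```

I handed the job in with the blue cartridge upright against the stop, held there at about 9 N for over a second; the gate is shut behind it and the gripper is clear, but no verdict came back.

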